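# Find the concealed catch on a lamp-display plinth and pop its battery hatch

### The job

The low green display plinth on the bench has a dark battery hatch in its top, held shut by a concealed push-catch: one rectangular button let in flush, brass on brass, somewhere along the brass strip at the plinth's front. Feel along the strip with closed fingertips for the place that gives way and press it fully in, so that the hatch springs open by itself, then let the button come back and draw the hand clear. Do not touch or lift the hatch, and leave everything else standing where it is.

Things in the scene. Friction and masses are not known exactly. Their poses are not given: they have to be found in the camera images.
- plinth: Fixed green box, 182 (x) by 340 (y) by 70 mm high, on the bench; place and turn vary. Origin at its underside, 75 mm behind its front face, on the middle of its width. x points from front (brass strip) to back (hatch hinge), y runs along the strip, z is up. Along the strip's front and ends the green rim is level with it.
- strip (a point): Centre of the brass strip's top face, 38 mm in front of the plinth's origin, 70 mm above the bench. Strip: flat, 300 mm (y) by 62 mm (x), rigid but for the button, which is centred at -120, -60, 0, +60 or +120 mm from here along the plinth's y (which one is not given). Button face: flat, 44 mm (x) by 50 mm (y), 1.5 mm below the strip, 1.5 mm gap round it.
- catch (a joint): How far the concealed button is pushed in, m: 0 at rest, 0.006 at its stop (7.5 mm below the strip). Sprung: begins to move at 1.5 N, reaches the stop at 5 N, and comes back when let go. The hatch is freed at about 4 mm.
- hatch (a joint): Opening angle of the battery hatch, rad: 0 shut and level with the top, 0.7 fully open. Once freed it springs up by itself in about a second and stays up. It cannot be opened while the catch holds it.
- hatch_front (a point): Middle of the front edge of the hatch's top face: a dark flat lid 98 mm (x) by 176 mm (y), hinged at the back of the plinth. Shut, this edge is 33 mm behind the strip's centre line; open, it stands about 63 mm above the strip's level.
- holder: Brass lampholder, 38 mm across, 46 mm high, loose on the plinth's top to the left of the hatch (+y); origin at its underside. Not to be moved.
- finial: Dark turned finial, 32 mm across, 44 mm high, loose on the plinth's top to the right of the hatch (-y); origin at its underside. Not to be moved.
- pot: Open copper pot, 72 mm across, 75 mm high, on the bench left of the plinth; origin at its underside. Not to be moved.
- turtle: Small metal turtle, about 90 mm long, 46 mm high, on the bench right of the plinth; origin at its underside. Not to be moved.
- driver: Screwdriver lying on the bench to the right. Not to be moved.

How it is judged (in metres and radians):
On the way:
1. the fingertips push the concealed button in (more than 3 mm) (value of joint catch above 0.003 m and contact force between the fingers and catch above 0.5 N), for 0.05 s.
At the end, for the whole second after the job is handed in: The hatch stands open (over 0.55 rad) and still, the button is back out (within 1.5 mm of rest), and every loose thing is within 20 mm of where it began (value of joint hatch above 0.55 rad and velocity of joint hatch below 0.05 rad/s and value of joint catch below 0.0015 m and distance of each of holder, finial, pot, turtle, driver from where it was at the start of the episode below 0.02 m); the robot touches nothing.
It fails at once if the hatch is touched (over 2 N) instead of springing open by itself (contact force between any of the fingers, the arm and hatch above 2 N).
It fails at once if a loose thing is shifted or lifted (over 20 mm) (distance of any of holder, finial, pot, turtle, driver from where it was at the start of the episode above 0.02 m).
It also fails if it takes over 45 s, if anything falls off the work surface, if the arm or the gripper's body presses on something with over 40 N, if the wrist force passes 120 N, or if a joint passes its speed limit or range.

### The arm

A 7-joint arm with a two-finger parallel gripper is mounted at the origin on the work surface. World frame = base frame: x ahead of the robot, y to its left, z up, the work surface at z = 0. Lengths are in m, angles in degrees, forces in N, time in s.
With the tool pointing down it reaches from about 0.4 to 0.9 m from the base axis. Payload 5.6 kg.
Tool frame: the origin (TCP) lies at the centre of the arm's flange, where the gripper is bolted on; the fingertips stand 190 mm ahead of it and the grasp point (between the pads) lies 171 mm ahead of it (bot.grip_depth is the distance from the TCP to the grasp point, in m); z points along the fingers, y is the line along which they close (so a half turn about z gives the same grasp; the last joint's range is limited). The gripper opens to 92 mm and grips with 3 to 60 N. Pads are 20 mm wide; open, the fingers measure 128 mm over their backs; the gripper's body (75 mm by 189 mm) begins 69 mm behind the grasp point.
Start: joints at [-75.917, 26.786, -0.665, 91.828, 0.344, 61.387, -3.226], TCP at [0.185, 0.623, 0.405] pointing down, gripper open.
Joint ranges: [-144.91, 144.91], [-17.63, 115.5], [-89.93, 88.59], [15.96, 139.68], [-74.01, 254.01], [8.47, 105.57], [-167.45, 167.45]. Speed limits (degrees/s): [147.25, 147.25, 180, 180, 180, 180, 180].

### API

Orientations are given as a 3x3 rotation matrix whose columns are the frame's x, y, z axes.
In Python, from bench import bot gives the robot as it stands.
- The arm moves only by the tool carry_out, never from a script. Its argument "rows" is a list of rows, each a list of 3 entries, a list of its own where there are three numbers: the shift along the tool's x, y, z in m, then the turn, a rotation vector about the tool's x, y, z in degrees, then the gripper command: -1 is fully open, 1 is shut, values between are in proportion. A call has 1 to 5 rows; each row shifts and turns the commanded pose from where the row before left it, along the tool's axes as they then stand; what a row does not reach is not made up. A row lasts 1/12 s, in which the tool goes at most 41.7 mm and 7.16 degrees, less where a joint would pass 70% of its speed; a pose out of reach is approached as far as the arm can. A call with a gripper value outside its range is refused whole. The fingers move at their own pace and stop on an object; "grip_force" is the grip in N (left out, the last holds). Time passes only in rows, so rows that do not move let the fingers close. It gives the time, the measured TCP pose, the force, the opening and the grip force at its end, in the units of the state.
- bot.observe(): the state, without advancing time (a new reading comes with each control period).
- bot.camera(name): name is "scene" or "side" or "wrist"; returns a dict with "pixels" (480x640x3 uint8, blue, green, red), "z_map" (480x640 float32, m along the optical axis (not along the pixel's ray), 0 where there is no reading), "fovy" (degrees; the focal length in pixels is half the picture's height over the tangent of half this angle, whatever the lens; pixels are square), "cx", "cy" (the principal point, pixels), "world_from_camera" (4x4, takes a point from camera to world coordinates). Camera axes: x right, y down, z forward; pixel columns grow to the right and rows downward; lengths in m; the calibration is good to about 2 mm. A picture is of the moment at which its call begins.
- bot.finish_job(): hands the job in; it is judged then, once.
The state is a dict: "time": time; "q": joint angles; "qvel": joint speeds; "joint_torque": joint torques, N m; "eef_pos": TCP position; "tool_rot": TCP orientation; "contact_force": force on the tool from outside, world axes, zero at the start; "wrist_torque": the same for the moment, N m; "width": opening from 0.0 (shut) to 1.0 (fully open); "grip_force": force on a finger pad.
Only numpy, scipy, OpenCV 4.12 (cv2) and the standard library are available. Lean on these libraries where they do the work, as an engineer would, in place of code of your own. Each camera call takes 0.05 s, during which the arm holds its last target. There are 200 camera calls.

## Working session

There is one attempt and no reset: what is moved stays moved. The work goes in short steps, Python scripts to look and compute and a tool call to move; the robot and the scene stay as the last step left them, time stands still between calls to the robot, and variables do not carry over. Pictures are saved under pics/ and viewed, at most 10 in all, crops included, and the job is handed in when it is done.

Besides the shell and the picture viewer there is one more tool, called after "Request:" by a JSON object that holds its "method" and its "body", one argument or row to a line. carry_out: Moves the arm, as the interface text tells. Its arguments: {"type":"object","properties":{"rows":{"type":"array","items":{"type":"array"}},"grip_force":{"type":"number"}},"required":["rows"]}

```bash
mkdir -p pics; ls; python3 - <<'E'
from bench import bot
import cv2,numpy as np,pickle
o=bot.observe(); print({k:np.round(v,3).tolist() for k,v in o.items()})
ims=[]
for n in("scene","side"):
    c=bot.camera(n); pickle.dump(c,open(n+".pkl","wb")); cv2.imwrite(f"pics/{n}0.png",c["pixels"]); print(n,c["fovy"],np.round(c["world_from_camera"],3).tolist())
E
```

```text
pics
{'time': 0.0, 'q': [-75.917, 26.835, -0.665, 91.882, 0.344, 61.386, -3.225], 'qvel': [-0.139, 0.072, 0.095, 0.012, 0.046, -0.034, -0.023], 'joint_torque': [0.0, -52.058, -0.012, -24.374, -0.057, 0.017, 0.0], 'eef_pos': [0.185, 0.623, 0.404], 'tool_rot': [[-0.959, 0.285, -0.0], [0.285, 0.959, -0.002], [-0.0, -0.002, -1.0]], 'contact_force': [0.759, -0.535, 0.399], 'wrist_torque': [0.071, 0.041, -0.029], 'grip_force': 0.0, 'width': 1.003}
scene 45.39136637688706 [[0.395, 0.575, -0.717, 1.423], [0.918, -0.229, 0.322, -0.437], [0.021, -0.786, -0.618, 0.784], [0.0, 0.0, 0.0, 1.0]]
side 46.21044519926391 [[0.998, -0.017, 0.054, 0.529], [-0.053, -0.62, 0.783, -1.014], [0.02, -0.785, -0.62, 0.848], [0.0, 0.0, 0.0, 1.0]]
```

View pics/scene0.png

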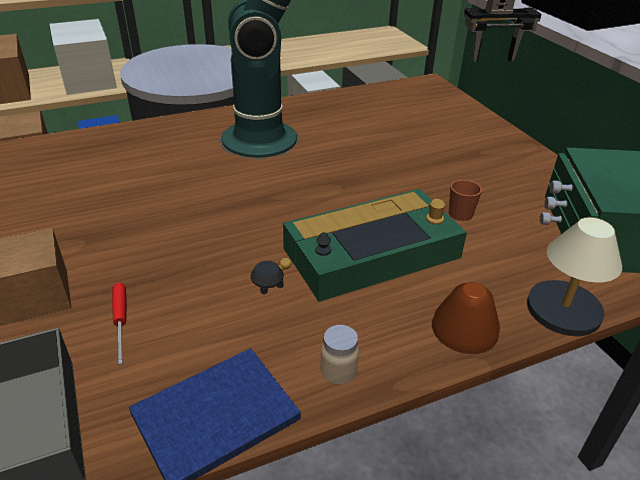

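View pics/side0.png

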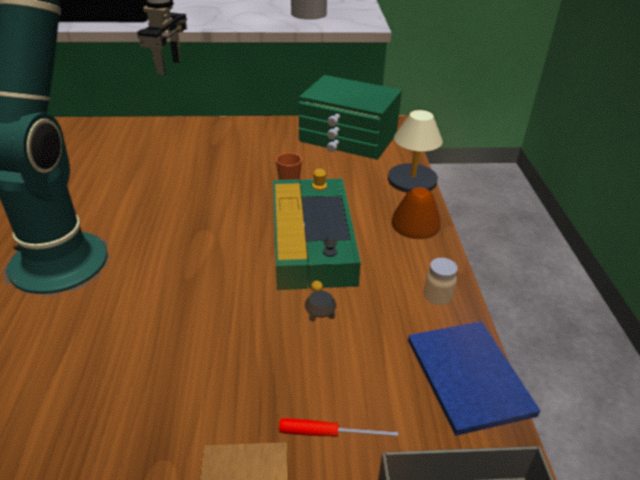

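The scene view shows the plinth with its brass strip from (297,228) to (425,200). A faint rectangle near (387,206) is probably the button, and the side view shows one near (289,203). Next I'll measure both on the z=0.07 plane.

```bash
cat > h.py <<'E'
import cv2,numpy as np
def cast(c,uv,z):
    f=240/np.tan(np.radians(c["fovy"]/2)); T=c["world_from_camera"]
    uv=np.atleast_2d(uv).astype(float)
    d=np.c_[(uv[:,0]-c["cx"])/f,(uv[:,1]-c["cy"])/f,np.ones(len(uv))]@T[:3,:3].T
    return T[:3,3]+d*((z-T[2,3])/d[:,2])[:,None]
def brass(c,box):
    h=cv2.cvtColor(c["pixels"],cv2.COLOR_BGR2HSV); m=cv2.inRange(h,(15,130,80),(32,255,255))
    k=np.zeros_like(m); x0,y0,x1,y1=box; k[y0:y1,x0:x1]=m[y0:y1,x0:x1]
    n,l,s,_=cv2.connectedComponentsWithStats(k); i=1+s[1:,4].argmax(); return (l==i).astype(np.uint8)
E
python3 - <<'E'
import pickle
from h import *
for n,box,b in(("scene",(280,180,480,250),[(373,205),(394,201),(401,207)]),("side",(265,170,345,270),[(280,198),(298,197),(299,208)])):
    c=pickle.load(open(n+".pkl","rb")); m=brass(c,box); v,u=np.nonzero(m)
    P=cast(c,np.c_[u,v],.07)[:,:2]; r=cv2.minAreaRect((P*1000).astype(np.float32)); print(n,m.sum(),r)
    print(cv2.boxPoints(r)); print(np.round(cast(c,b,.07),3).tolist())
    z=c["z_map"][v,u]; 
    x0,y0,x1,y1=box; cv2.imwrite(f"pics/{n}c.png",cv2.resize(c["pixels"][y0:y1,x0:x1],None,fx=4 if n=="scene" else 5,fy=4 if n=="scene" else 5,interpolation=cv2.INTER_CUBIC))
E
```

```text
scene 2275 ((534.2915649414062, 58.55677795410156), (62.04342269897461, 297.9504089355469), 1.634459137916565)
[[499.03326  206.58655 ]
 [507.53168  -91.242645]
 [569.54987  -89.47299 ]
 [561.05145  208.3562  ]]
[[0.513, 0.096, 0.07], [0.516, 0.147, 0.07], [0.543, 0.15, 0.07]]
side 2052 ((530.061767578125, 60.49092102050781), (63.59302520751953, 299.5467834472656), 1.6988731622695923)
[[493.839   209.25581]
 [502.71948 -90.15929]
 [566.28455 -88.27397]
 [557.40405 211.14113]]
[[0.507, 0.145, 0.07], [0.552, 0.148, 0.07], [0.553, 0.101, 0.07]]
```

View pics/scenec.png

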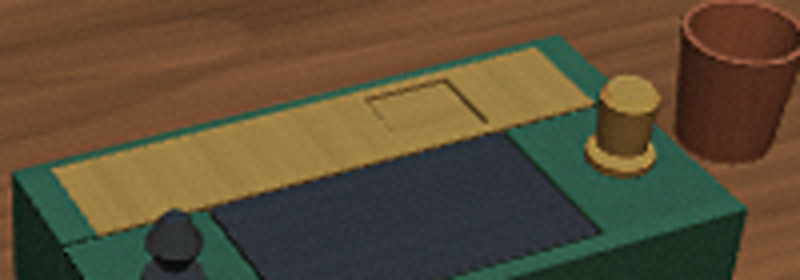

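Both views agree. The strip centre is at (0.532, 0.0595) with a yaw of 1.7°, and the measured size of 62×299 mm matches. The rectangle is the +60 mm button at about (0.530, 0.120). I'll go above it with the fingers shut.

Request:
{"method": "carry_out", "body": {
  "rows": [
    [[-0.026, -0.021, 0], [0, 0, 0], 1],
    [[-0.026, -0.021, 0], [0, 0, 0], 1],
    [[-0.026, -0.021, 0], [0, 0, 0], 1],
    [[-0.026, -0.021, 0], [0, 0, 0], 1],
    [[-0.026, -0.021, 0], [0, 0, 0], 1]
  ],
  "grip_force": 20
}}

```text
time: 0.52
eef_pos: [0.2805, 0.4839, 0.4043]
tool_rot: [[-0.959, 0.285, -0.0], [0.285, 0.959, -0.001], [0.0, -0.001, -1.0]]
contact_force: [0.3, -0.0, 0.4]
width: 0.662
grip_force: 0.0
```

Request:
{"method": "carry_out", "body": {
  "rows": [
    [[-0.026, -0.021, 0], [0, 0, 0], 1],
    [[-0.026, -0.021, 0], [0, 0, 0], 1],
    [[-0.026, -0.021, 0], [0, 0, 0], 1],
    [[-0.026, -0.021, 0], [0, 0, 0], 1],
    [[-0.026, -0.021, 0], [0, 0, 0], 1]
  ]
}}

```text
time: 0.93
eef_pos: [0.3751, 0.3461, 0.4045]
tool_rot: [[-0.959, 0.285, -0.0], [0.285, 0.959, -0.0], [0.0, -0.0, -1.0]]
contact_force: [1.3, 0.4, 0.2]
width: 0.298
grip_force: 0.0
```

Request:
{"method": "carry_out", "body": {
  "rows": [
    [[-0.026, -0.021, 0], [0, 0, 0], 1],
    [[-0.026, -0.021, 0], [0, 0, 0], 1],
    [[-0.026, -0.021, 0], [0, 0, 0], 1],
    [[-0.026, -0.021, 0], [0, 0, 0], 1],
    [[-0.026, -0.021, 0], [0, 0, 0], 1]
  ]
}}

```text
time: 1.35
eef_pos: [0.4698, 0.2085, 0.4046]
tool_rot: [[-0.959, 0.285, -0.0], [0.285, 0.959, -0.0], [0.0, -0.0, -1.0]]
contact_force: [0.7, 0.9, -0.6]
width: 0.007
grip_force: 0.0
```

Request:
{"method": "carry_out", "body": {
  "rows": [
    [[-0.026, -0.021, 0], [0, 0, 0], 1],
    [[-0.026, -0.021, 0], [0, 0, 0], 1],
    [[-0.026, -0.021, 0], [0, 0, 0], 1],
    [[0, 0, 0], [0, 0, 0], 1],
    [[0, 0, 0], [0, 0, 0], 1]
  ]
}}

```text
time: 1.77
eef_pos: [0.5267, 0.1255, 0.4043]
tool_rot: [[-0.957, 0.289, -0.0], [0.289, 0.957, -0.001], [0.0, -0.001, -1.0]]
contact_force: [0.4, -0.3, 0.1]
width: 0.007
grip_force: 0.0
```

Request:
{"method": "carry_out", "body": {
  "rows": [
    [[0, 0, 0], [0, 0, -3.6], 1],
    [[0, 0, 0], [0, 0, -3.6], 1],
    [[0, 0, 0], [0, 0, -3.6], 1],
    [[0, 0, 0], [0, 0, -3.6], 1],
    [[0, 0, 0], [0, 0, -3.6], 1]
  ]
}}

```text
time: 2.18
eef_pos: [0.5252, 0.1292, 0.4044]
tool_rot: [[-1.0, -0.031, -0.001], [-0.031, 1.0, 0.001], [0.001, 0.001, -1.0]]
contact_force: [-0.9, -0.6, 0.7]
width: 0.004
grip_force: 0.0
```

Request:
{"method": "carry_out", "body": {
  "rows": [
    [[0, 0, 0], [0, 0, 0], 1],
    [[0, 0, 0], [0, 0, 0], 1]
  ]
}}

```text
time: 2.35
eef_pos: [0.5254, 0.1286, 0.4045]
tool_rot: [[-1.0, -0.026, -0.001], [-0.026, 1.0, 0.0], [0.001, 0.0, -1.0]]
contact_force: [0.2, -0.1, -1.3]
width: 0.01
grip_force: 0.0
```

```bash
python3 - <<'E'
from bench import bot
import cv2,numpy as np
from h import *
o=bot.observe(); print({k:np.round(o[k],4).tolist() for k in("time","eef_pos","tool_rot","contact_force","width")})
c=bot.camera("wrist"); cv2.imwrite("pics/w1.png",c["pixels"])
m=brass(c,(0,0,640,480)); v,u=np.nonzero(m); print(m.sum())
r=cv2.minAreaRect((cast(c,np.c_[u,v],.07)[:,:2]*1000).astype(np.float32)); print(r)
T=c["world_from_camera"];f=240/np.tan(np.radians(c["fovy"]/2))
for p in([.527,.1195,.07],[.530,.1195,.07],[o["eef_pos"][0],o["eef_pos"][1],o["eef_pos"][2]-.19]):
    q=np.linalg.inv(T)@np.r_[p,1]; print(q[0]/q[2]*f+c["cx"],q[1]/q[2]*f+c["cy"])
E
```

```text
{'time': 2.35, 'eef_pos': [0.5254, 0.1286, 0.4045], 'tool_rot': [[-0.9997, -0.0256, -0.0007], [-0.0256, 0.9997, 0.0004], [0.0007, 0.0005, -1.0]], 'contact_force': [0.1887, -0.0936, -1.343], 'width': 0.0102}
29282
((531.4254150390625, 59.644989013671875), (61.449100494384766, 298.58612060546875), 1.469517469406128)
309.85612746522094 229.27082625453025
309.7849427426195 233.08377703268383
321.60248541216356 301.2865199168781
```

View pics/w1.png

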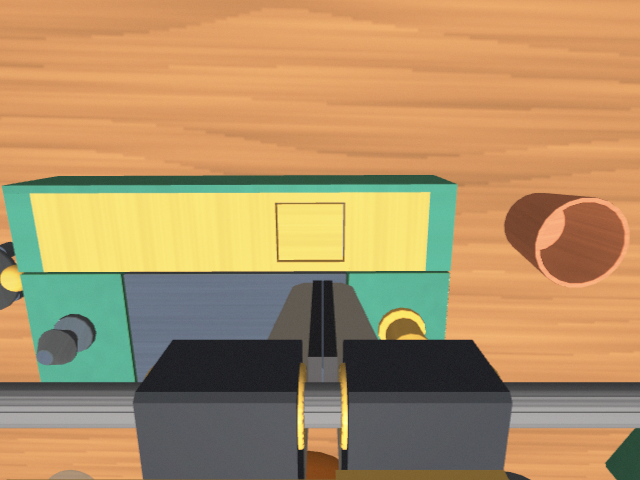

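The close look shows the button outline centred at (310,232), which is (0.530, 0.1195) and matches. Next I'll correct by (+2, −9) mm and descend to just above it.

Request:
{"method": "carry_out", "body": {
  "rows": [
    [[-0.002, -0.009, 0.02], [0, 0, 0], 1],
    [[0, 0, 0.03], [0, 0, 0], 1],
    [[0, 0, 0.03], [0, 0, 0], 1],
    [[0, 0, 0.03], [0, 0, 0], 1],
    [[0, 0, 0.02], [0, 0, 0], 1]
  ]
}}

```text
time: 2.82
eef_pos: [0.5273, 0.1188, 0.2722]
tool_rot: [[-1.0, -0.025, -0.003], [-0.025, 1.0, -0.001], [0.003, -0.001, -1.0]]
contact_force: [-0.9, -0.3, -0.3]
width: 0.002
grip_force: 0.0
```

Request:
{"method": "carry_out", "body": {
  "rows": [
    [[0, 0, 0.004], [0, 0, 0], 1],
    [[0, 0, 0.002], [0, 0, 0], 1],
    [[0, 0, 0], [0, 0, 0], 1],
    [[0, 0, 0], [0, 0, 0], 1]
  ]
}}

```text
time: 3.15
eef_pos: [0.5289, 0.1187, 0.2701]
tool_rot: [[-1.0, -0.025, 0.002], [-0.025, 1.0, 0.001], [-0.002, 0.001, -1.0]]
contact_force: [-0.1, -0.1, -0.1]
width: 0.005
grip_force: 0.0
```

Request:
{"method": "carry_out", "body": {
  "rows": [
    [[0, 0, 0.003], [0, 0, 0], 1],
    [[0, 0, 0.003], [0, 0, 0], 1],
    [[0, 0, 0.002], [0, 0, 0], 1],
    [[0, 0, 0.001], [0, 0, 0], 1],
    [[0, 0, 0], [0, 0, 0], 1]
  ]
}}

```text
time: 3.57
eef_pos: [0.5282, 0.1184, 0.2596]
tool_rot: [[-1.0, -0.025, -0.0], [-0.025, 1.0, -0.0], [0.0, -0.0, -1.0]]
contact_force: [0.2, -0.0, -0.1]
width: 0.005
grip_force: 0.0
```

Request:
{"method": "carry_out", "body": {
  "rows": [
    [[0, 0, 0.002], [0, 0, 0], 1],
    [[0, 0, 0.001], [0, 0, 0], 1],
    [[0, 0, 0], [0, 0, 0], 1]
  ]
}}

```text
time: 3.82
eef_pos: [0.5284, 0.1184, 0.2568]
tool_rot: [[-1.0, -0.025, 0.0], [-0.025, 1.0, 0.0], [-0.0, 0.0, -1.0]]
contact_force: [-0.2, 0.2, 2.0]
width: 0.005
grip_force: 0.9
```

Request:
{"method": "carry_out", "body": {
  "rows": [
    [[0, 0, 0.001], [0, 0, 0], 1],
    [[0, 0, 0.001], [0, 0, 0], 1],
    [[0, 0, 0], [0, 0, 0], 1]
  ]
}}

```text
time: 4.07
eef_pos: [0.5284, 0.1185, 0.2546]
tool_rot: [[-1.0, -0.025, 0.0], [-0.025, 1.0, 0.0], [-0.0, 0.0, -1.0]]
contact_force: [0.2, 0.4, 2.2]
width: 0.005
grip_force: 0.9
```

It gives way at 2 N with the tips already 5 mm below the strip, so this is the button. I'll press on to the stop.

Request:
{"method": "carry_out", "body": {
  "rows": [
    [[0, 0, 0.001], [0, 0, 0], 1],
    [[0, 0, 0.001], [0, 0, 0], 1],
    [[0, 0, 0.0005], [0, 0, 0], 1],
    [[0, 0, 0], [0, 0, 0], 1]
  ]
}}

```text
time: 4.4
eef_pos: [0.5285, 0.1184, 0.253]
tool_rot: [[-1.0, -0.025, 0.0], [-0.025, 1.0, 0.0], [-0.0, 0.0, -1.0]]
contact_force: [-3.0, -0.2, 9.7]
width: 0.003
grip_force: 5.2
```

It is at the stop, at 9.7 N. I'll go straight up first, then forward and up, away from the hatch.

Request:
{"method": "carry_out", "body": {
  "rows": [
    [[0, 0, -0.003], [0, 0, 0], 1],
    [[0, 0, -0.006], [0, 0, 0], 1],
    [[0, 0, -0.01], [0, 0, 0], 1],
    [[0.01, 0, -0.02], [0, 0, 0], 1],
    [[0.02, 0, -0.03], [0, 0, 0], 1]
  ]
}}

```text
time: 4.82
eef_pos: [0.4985, 0.1175, 0.3204]
tool_rot: [[-1.0, -0.025, -0.003], [-0.025, 1.0, -0.002], [0.003, -0.002, -1.0]]
contact_force: [1.0, 0.4, 0.6]
width: 0.003
grip_force: 0.0
```

Request:
{"method": "carry_out", "body": {
  "rows": [
    [[0.015, 0, -0.03], [0, 0, 0], 1],
    [[0, 0, -0.03], [0, 0, 0], 1],
    [[0, 0, -0.02], [0, 0, 0], 1],
    [[0, 0, 0], [0, 0, 0], 1],
    [[0, 0, 0], [0, 0, 0], 1]
  ]
}}

```text
time: 5.23
eef_pos: [0.4833, 0.1174, 0.4025]
tool_rot: [[-1.0, -0.025, 0.003], [-0.025, 1.0, 0.001], [-0.003, 0.001, -1.0]]
contact_force: [0.4, 0.2, -1.0]
width: 0.003
grip_force: 0.0
```

Request:
{"method": "carry_out", "body": {
  "rows": [
    [[0, 0, 0], [0, 0, 0], 1],
    [[0, 0, 0], [0, 0, 0], 1],
    [[0, 0, 0], [0, 0, 0], 1],
    [[0, 0, 0], [0, 0, 0], 1],
    [[0, 0, 0], [0, 0, 0], 1]
  ]
}}

```text
time: 5.65
eef_pos: [0.4833, 0.1173, 0.4004]
tool_rot: [[-1.0, -0.025, -0.001], [-0.025, 1.0, -0.001], [0.001, -0.001, -1.0]]
contact_force: [-0.3, 0.1, -0.3]
width: 0.007
grip_force: 0.0
```

Request:
{"method": "carry_out", "body": {
  "rows": [
    [[0, 0, 0], [0, 0, 0], 1],
    [[0, 0, 0], [0, 0, 0], 1],
    [[0, 0, 0], [0, 0, 0], 1],
    [[0, 0, 0], [0, 0, 0], 1],
    [[0, 0, 0], [0, 0, 0], 1]
  ]
}}

```text
time: 6.07
eef_pos: [0.4833, 0.1173, 0.4012]
tool_rot: [[-1.0, -0.025, 0.0], [-0.025, 1.0, 0.0], [-0.0, 0.0, -1.0]]
contact_force: [0.6, -0.4, -0.5]
width: 0.007
grip_force: 0.0
```

Request:
{"method": "carry_out", "body": {
  "rows": [
    [[0, 0, 0], [0, 0, 0], 1],
    [[0, 0, 0], [0, 0, 0], 1],
    [[0, 0, 0], [0, 0, 0], 1],
    [[0, 0, 0], [0, 0, 0], 1],
    [[0, 0, 0], [0, 0, 0], 1]
  ]
}}

```text
time: 6.48
eef_pos: [0.4833, 0.1173, 0.4012]
tool_rot: [[-1.0, -0.025, 0.0], [-0.025, 1.0, 0.0], [-0.0, 0.0, -1.0]]
contact_force: [0.1, -0.3, -0.3]
width: 0.004
grip_force: 0.0
```

```bash
python3 - <<'E'
from bench import bot
import cv2
cv2.imwrite("pics/s2.png",bot.camera("scene")["pixels"])
E
```

```text
(no output)
```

View pics/s2.png

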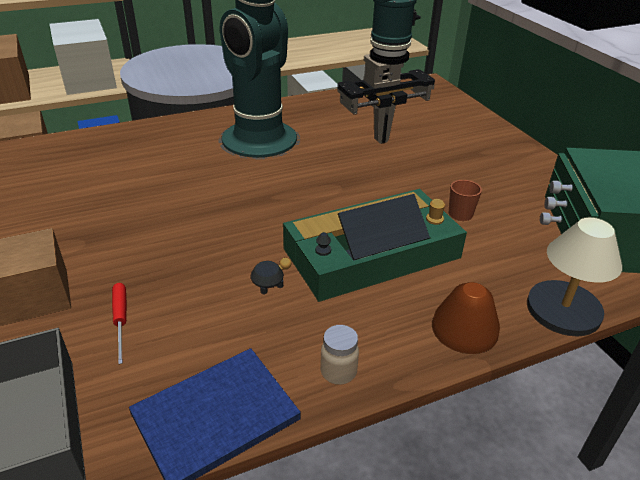

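The hatch stands open, with its lid at (385,228). Holder, finial, pot, turtle and driver are unmoved, and the hand is clear at (383,130). I'll let it settle for a moment and hand in.

Request:
{"method": "carry_out", "body": {
  "rows": [
    [[0, 0, 0], [0, 0, 0], 1],
    [[0, 0, 0], [0, 0, 0], 1],
    [[0, 0, 0], [0, 0, 0], 1],
    [[0, 0, 0], [0, 0, 0], 1],
    [[0, 0, 0], [0, 0, 0], 1]
  ]
}}

```text
time: 6.95
eef_pos: [0.4833, 0.1173, 0.4012]
tool_rot: [[-1.0, -0.025, -0.0], [-0.025, 1.0, -0.0], [0.0, -0.0, -1.0]]
contact_force: [-0.4, -0.2, 0.1]
width: 0.006
grip_force: 0.0
```

Request:
{"method": "carry_out", "body": {
  "rows": [
    [[0, 0, 0], [0, 0, 0], 1],
    [[0, 0, 0], [0, 0, 0], 1],
    [[0, 0, 0], [0, 0, 0], 1],
    [[0, 0, 0], [0, 0, 0], 1],
    [[0, 0, 0], [0, 0, 0], 1]
  ]
}}

```text
time: 7.37
eef_pos: [0.4833, 0.1173, 0.4012]
tool_rot: [[-1.0, -0.025, 0.0], [-0.025, 1.0, 0.0], [-0.0, 0.0, -1.0]]
contact_force: [0.2, -0.6, 0.5]
width: 0.005
grip_force: 0.0
```

```bash
python3 -c "
from bench import bot
print(bot.finish_job())"
```

```text
the job is handed in; nothing more can be done
None
```

I found the button by camera at +60 mm rather than by feeling along the strip, and pressed it to its stop; the hatch sprang open, the hand is clear, nothing else looks moved, and the job is handed in (no verdict was returned).

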